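Lay a culture tube in the slant rest and hold it up on the wedge

ROBOT

A 6-joint arm with a two-finger parallel gripper is mounted at the origin on a cart in front of the work surface, level with it; the furniture and walls round the work are solid. World frame = base frame: x ahead of the robot, y to its left, z up, the work surface at z = 0. Lengths are in mm, angles in rad, forces in N, time in s.
With the tool pointing down it reaches from about 400 to 925 mm from the base axis. Payload 12.5 kg.
Tool frame: the origin (TCP) lies midway between the tips of the shut fingers; the grasp point (between the pads) lies 19 mm behind it; z points along the fingers, y is the line along which they close (so a half turn about z gives the same grasp; the last joint's range is limited). The gripper opens to 95 mm and grips with 3 to 60 N. Pads are 20 mm wide; open, the fingers measure 119 mm over their backs; the gripper's body (75 mm by 180 mm) begins 59 mm behind the grasp point.
Start: joints at [-1.364, 0.491, 1.559, -0, 1.092, -0.106], TCP at [192.351, -594.683, 214.661] pointing down, gripper open.
Joint ranges: [-3.1, 3.1], [-0.84, 2.19], [0.05, 2.79], [-1.13, 4.28], [0.06, 2.93], [-2.69, 2.69]. Speed limits (rad/s): [2.22, 2.22, 2.79, 3.14, 3.14, 3.14].

INTERFACE

Orientations are given as [roll, pitch, yaw] about the fixed x, y, z axes, in that order (R = Rz(yaw) Ry(pitch) Rx(roll)).
In Python, from cell import readout, eyes, env gives the robot as it stands.
- The arm moves only by the tool move_arm, never from a script. Its argument "plan" is a list of rows, each a list of 3 entries, a list of its own where there are three numbers: the turn, a rotation vector about the tool's x, y, z in degrees, then the shift along the tool's x, y, z in m, then the gripper command: -1 is shut, 1 is fully open, values between are in proportion. In form: [[[ax, ay, az], [x, y, z], jaw], ...]. A call has 1 to 5 rows; each row is the pose to reach, as a shift and turn from the pose commanded when the call began, along the tool's axes at that moment; what a row does not reach only later rows make up. A row lasts 1/8 s, in which the tool goes at most 62.5 mm and 10.7 degrees, less where a joint would pass 70% of its speed; a pose out of reach is approached as far as the arm can. A call with a gripper value outside its range is refused whole. The fingers move at their own pace and stop on an object; the grip force is fixed at half the most. Time passes only in rows, so rows that repeat a pose let the fingers close. It gives the time, the measured TCP pose, the force, the opening and the grip force at its end, in the units of the state.
- readout.state(): the state, without advancing time (a new reading comes with each control period).
- eyes.read_camera(name): name is "scene" or "top" or "wrist"; returns a dict with "img" (384x512x3 uint8, red, green, blue), "K" (3x3 intrinsics, pixels), "extrinsics" (4x4, takes a point from camera to world coordinates). Camera axes: x right, y up, looking along -z (the intrinsics and any distortion apply to the point x, -y, -z); pixel columns grow to the right and rows downward; lengths in mm; the calibration is good to about 2 mm. The wrist camera is an equidistant fisheye: a pixel r from the principal point sees the ray r / f radians off the axis. A picture is of the moment at which its call begins. There is no depth.
- env.job_done(): hands the job in; it is judged then, once.
Trained networks look in a picture, given as the dict that the camera call returned (one of the last four; its "shot" number tells which), for a name from the list of things; names that differ only in an ending like _2 or _b are one class to them, and where a whole thing is asked for, a point or a joint stands for the part that bears it (a point fixed in the world has none). Each returns a list of dicts, best first, with "score" (0 to 1); they miss things now and then, are a little off and sometimes report something else, mostly with a low value. They report only what shows in the picture. A call takes as long as a camera call. They do not tell look-alikes from the thing itself.
- eyes.cut_out(picture, name): "mask" (384x512 bool, what is visible of it) and "uv" ([column, row] in pixels, amid what is visible of it).
The state is a dict: "t": time; "joints": joint angles; "qvel": joint speeds; "tau": joint torques, N m; "eef_pos": TCP position; "tcp_rot": TCP orientation; "ft_force": force on the tool from outside, world axes, zero at the start; "moment": the same for the moment, N m; "opening": opening from 0.0 (shut) to 1.0 (fully open); "grip_force": force on a finger pad.
Only numpy, scipy, OpenCV 4.12 (cv2) and the standard library are available. Lean on these libraries where they do the work, as an engineer would, in place of code of your own. Each camera call takes 0.05 s, during which the arm holds its last target. There are 200 camera calls.

TASK

Set up a slant: lay the red-capped tube on its side in the hinged cradle, foot between the tall rails at the hinge end and cap towards the front lip, and let go of it. Then take the yellow wedge by its grip block and slide it, thin edge first, over the base plate and under the cradle's front lip until the cradle just lifts off its two rest pads and the lip rides on the wedge's green band. Finish still gripping the wedge there, so that the wedge alone holds the cradle up; leave the blue-capped tubes and the timer alone.

Things in the scene. Friction and masses are not known exactly. Their poses are not given: they have to be found in the camera images.
- slant_rest: Slant rest, fixed: grey base plate 295 x 120 x 8 mm. Origin on the bench directly below the cradle's front lip, mid-width; x runs level from the lip to the hinge 0.165 m away, z up. The plate spans x = -0.105 to 0.190 m; its front 100 mm is a bare apron, top at z = 0.008 m, where the wedge slides. Two black rest pads 12 mm across stand at x = 0.016, y = +-0.036 m; the wedge goes between them.
- cradle: Hinged cradle, aluminium plate 84 mm wide, 0.7 kg. Origin on the hinge, 24 mm above the bench; x as the slant rest's when down. When down its floor's top is 28 mm above the bench. At its front, from 2 to 34 mm behind the lip (towards the hinge), two white lips 40 mm apart inside rise 9 mm above the floor; from 34 to 93 mm the sides are open, for fingers.
- cradle_hinge (a joint): Angle of the cradle about its hinge, rad: 0 = down on the rest pads, grows as the front lip rises (1 mm of lip rise is 0.0061 rad). It swings freely and falls back by its weight. Lip rise of 2.7 to 8.4 mm (0.016 to 0.051 rad) is the green band.
- cradle_pocket (a point): Middle of the space between the cradle's two white tall rails, on the floor, 125 mm behind the lip. The rails are 40 mm apart inside, rise 16 mm above the floor and reach from 93 to 143 mm behind the lip; a white foot stop, 24 mm high, closes the end at 143 mm. A tube can stand here upright, 40 mm from the hinge, and be tipped towards the lip until it lies down.
- cradle_lip (a point): Centre of the cradle's front lip, a round steel bar 8 mm in diameter and 84 mm wide across the cradle; when down its underside is 12 mm above the apron (point 24 mm above the bench).
- wedge: Yellow wedge, loose, 0.12 kg, 108 x 34 mm. Origin mid-underside, x to the thin edge. Ramp 80 mm long, 3 mm high at the thin edge (x = 0.054 m) to 26 mm at x = -0.026 m, then an upright grip block 28 long, 34 wide, 42 mm high, black grooves. A green band crosses the ramp 40 to 60 mm back from the thin edge. It meets the lip when the thin edge is 31 mm past it, then lifts it 0.29 mm per mm.
- wedge_grip (a point): Centre of the wedge's grip block, half-way up (21 mm above its underside), 94 mm behind the thin edge; axes as the wedge's. Take it across the 34 mm width (along y).
- wedge_tip (a point): Middle of the wedge's thin edge, at the underside.
- red_tube: Red-capped screw-cap tube, 112 mm tall, about 35 g, upright on the bench at the start among two blue-capped ones; which stands where varies. Origin at the centre of its flat foot, z along the tube to the cap. Body 28 mm in diameter up to 97 mm, above that the cap, 33 mm in diameter.
- red_tube_center (a point): Centre of the red-capped tube, half-way up (56 mm above its foot).
- red_tube_cap (a point): Centre of the top face of the red cap.
- blue_tube_a: A blue-capped tube of the same size, bystander; origin at its foot.
- blue_tube_b: The other blue-capped tube, bystander; origin at its foot.
- timer: White bench timer lying flat, 62 x 66 x 19 mm, bystander; origin at the centre of its underside.
Things that resemble listed ones, but are neither listed nor needed, are in the scene too. What is shaped like the red_tube but orange is not meant. Several things look just like the wedge: the one meant starts farthest to the robot's right.

How it is judged (in metres and radians):
On the way:
1. the red-capped tube lies in the cradle, foot at the hinge end and cap towards the lip, let go, with the cradle still down (x of red_tube_center in the frame of slant_rest between 0.046 and 0.1 m and y of red_tube_center in the frame of slant_rest between -0.015 and 0.015 m and z of red_tube_center in the frame of slant_rest between 0.033 and 0.06 m and x of red_tube_cap in the frame of slant_rest between -0.01 and 0.05 m and y of red_tube_cap in the frame of slant_rest between -0.02 and 0.02 m and linear speed of red_tube below 0.03 m/s and contact force between the arm and red_tube below 0.1 N and value of joint cradle_hinge below 0.008 rad), for 0.2 s.
At the end, for the whole second after the job is handed in: Lip 2 to 9 mm above its rest (hinge 0.0121 to 0.0545 rad), steady, borne by the wedge alone; wedge level, on the base plate (grip centre under 36 mm), gripped (over 1 N). Tube at rest, untouched, on its side in the cradle within 15 mm of mid-width, foot at the hinge end, cap towards the lip (x of red_tube_center in the frame of slant_rest between 0.046 and 0.1 m and y of red_tube_center in the frame of slant_rest between -0.015 and 0.015 m and z of red_tube_center in the frame of slant_rest between 0.033 and 0.06 m and x of red_tube_cap in the frame of slant_rest between -0.01 and 0.05 m and y of red_tube_cap in the frame of slant_rest between -0.02 and 0.02 m and linear speed of red_tube below 0.03 m/s and contact force between the arm and red_tube below 0.1 N and value of joint cradle_hinge between 0.0121 and 0.0545 rad and velocity of joint cradle_hinge below 0.05 rad/s and contact force between wedge and cradle above 0.5 N and contact force between the arm and cradle below 0.1 N and contact force between the fingers and wedge above 1 N and z of wedge_grip in the frame of slant_rest below 0.036 m and angle between wedge's own z axis and vertical below 0.15 rad and linear speed of wedge below 0.02 m/s); the arm keeps its last pose, push and grip.
It fails at once if the first blue-capped tube is shoved more than 3 cm or knocked over (distance of blue_tube_a from where it was at the start of the episode above 0.03 m or angle between blue_tube_a's own z axis and vertical above 0.4 rad).
It fails at once if the second blue-capped tube is shoved more than 3 cm or knocked over (distance of blue_tube_b from where it was at the start of the episode above 0.03 m or angle between blue_tube_b's own z axis and vertical above 0.4 rad).
It fails at once if the bench timer is shoved more than 3 cm or knocked over (distance of timer from where it was at the start of the episode above 0.03 m or angle between timer's own z axis and vertical above 0.4 rad).
It also fails if it takes over 61 s, if anything falls off the work surface, if the arm or the gripper's body presses on something with over 40 N, if the wrist force passes 120 N, or if a joint passes its speed limit or range.

## Working session

There is one attempt and no reset: what is moved stays moved. The work goes in short steps, Python scripts to look and compute and a tool call to move; the robot and the scene stay as the last step left them, time stands still between calls to the robot, and variables do not carry over. Pictures are saved under pics/ and viewed, at most 15 in all, crops included, and the job is handed in when it is done.

Besides the shell and the picture viewer there is one more tool, called after "Call:" as name(argument=value, ...) on one line, values as JSON. move_arm: Moves the arm, as the interface text tells. Its arguments: {"type":"object","properties":{"plan":{"type":"array","items":{"type":"array"}}},"required":["plan"]}

```bash
mkdir -p pics; ls; python3 - <<'E'
from cell import readout, eyes
import cv2, numpy as np
s=readout.state(); print(s['t'],s['eef_pos'],s['tcp_rot'])
ims=[]
for n in ("scene","top"):
    p=eyes.read_camera(n); cv2.imwrite(f"pics/{n}0.png",cv2.resize(p["img"][:,:,::-1],(800,600),interpolation=cv2.INTER_CUBIC))
    print(n,p["K"].round(1).tolist(),p["extrinsics"].round(3).tolist(), [k for k in p])
E
```

```text
pics
0.0 [ 192.29831696 -594.42141586  214.0419665 ] [-3.14045265e+00 -1.21232595e-04  3.12811310e-01]
scene [[358.1, 0.0, 253.3], [0.0, 358.1, 192.5], [0.0, 0.0, 1.0]] [[-0.82, 0.318, -0.476, 18.989], [-0.573, -0.464, 0.675, 790.758], [-0.006, 0.826, 0.563, 749.776], [0.0, 0.0, 0.0, 1.0]] ['img', 'K', 'extrinsics', 'shot']
top [[357.1, 0.0, 252.2], [0.0, 357.1, 189.3], [0.0, 0.0, 1.0]] [[0.028, 0.997, -0.075, 435.527], [-1.0, 0.029, 0.005, 2.391], [0.007, 0.075, 0.997, 1396.231], [0.0, 0.0, 0.0, 1.0]] ['img', 'K', 'extrinsics', 'shot']
```

View pics/scene0.png

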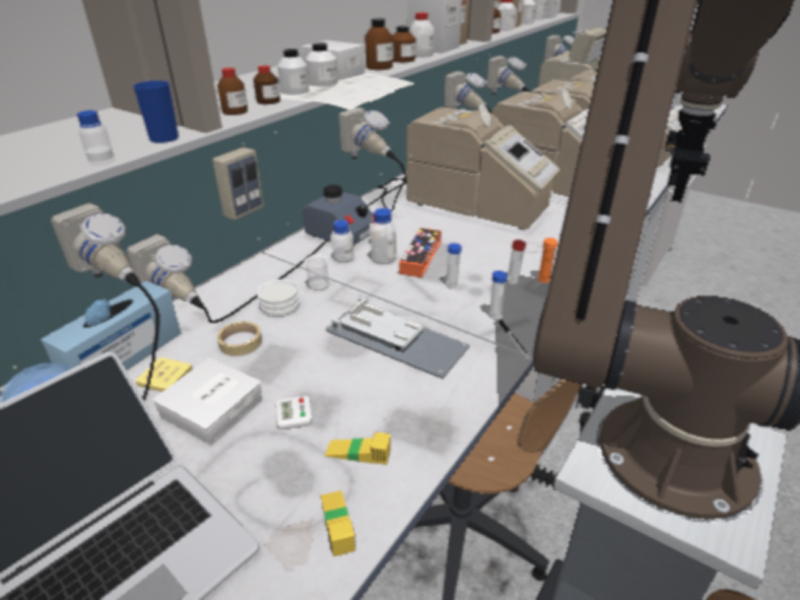

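View pics/top0.png

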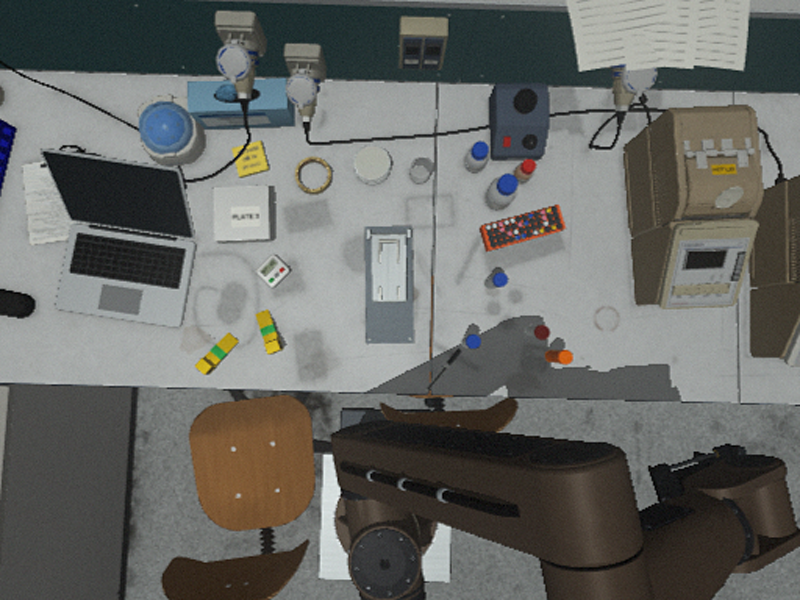

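The scene view shows the red tube at (517,262), blue tubes at (453,265) and (498,295), and the slant rest at (395,335). In the top view the rest is at (390,285) with its apron towards the robot. The red tube is at (541,332), orange at (560,357), and the blues at (500,280) and (473,341). Of the two wedges at (217,353) and (269,332), the right-hand one (269,332) is the one meant.

```bash
cat > h.py <<'E'
import numpy as np, cv2
from cell import readout, eyes
from scipy.spatial.transform import Rotation as R
def ray(p,uv,fish=False):
    K,E=p["K"],p["extrinsics"]; x=(uv[0]-K[0,2])/K[0,0]; y=(uv[1]-K[1,2])/K[1,1]
    if fish:
        r=np.hypot(x,y)+1e-12; d=np.array([x/r*np.sin(r),-y/r*np.sin(r),-np.cos(r)])
    else: d=np.array([x,-y,-1.])
    return E[:3,3],E[:3,:3]@d
def at_z(p,uv,z,fish=False):
    o,d=ray(p,uv,fish); return o+d*(z-o[2])/d[2]
def proj(p,P,fish=False):
    K,E=p["K"],p["extrinsics"]; c=E[:3,:3].T@(np.asarray(P,float)-E[:3,3]); v=np.array([c[0],-c[1],-c[2]])
    if fish:
        s=np.hypot(v[0],v[1]); th=np.arctan2(s,v[2]); v=np.array([v[0]/s*th,v[1]/s*th,1])
    else: v=v/v[2]
    return K[0,0]*v[0]+K[0,2],K[1,1]*v[1]+K[1,2]
def tri(a,b):
    (o1,d1),(o2,d2)=a,b; A=np.c_[d1,-d2]; t=np.linalg.lstsq(A,o2-o1,rcond=None)[0]
    return (o1+d1*t[0]+o2+d2*t[1])/2, np.linalg.norm(o1+d1*t[0]-o2-d2*t[1])
def pose():
    s=readout.state(); return s, np.array(s["eef_pos"]), R.from_euler("xyz",s["tcp_rot"])
def rel(P0,R0,P,Rt=None):
    "shift in m and turn in deg, tool axes"
    sh=R0.inv().apply(np.asarray(P)-P0)/1000
    return sh.round(4), (None if Rt is None else np.degrees((R0.inv()*Rt).as_rotvec()).round(2))
E
python3 - <<'E'
from h import *
t=eyes.read_camera("top"); s=eyes.read_camera("scene")
for n,z in (("slant_rest",8),("cradle",28),("wedge",15),("red_tube",112),("blue_tube_a",112),("timer",19)):
    for p,nm in ((t,"top"),(s,"scene")):
        for d in eyes.cut_out(p,n):
            if d["score"]<.3: continue
            m=d["mask"].astype(np.uint8); c,_=cv2.findContours(m,0,1); r=cv2.minAreaRect(max(c,key=cv2.contourArea))
            out=[n,nm,round(d["score"],2),np.round(d["uv"],1).tolist(),int(m.sum())]
            if nm=="top":
                q=np.array([at_z(t,u,z)[:2] for u in cv2.boxPoints(r)])
                out+=["ctr",q.mean(0).round(1).tolist(),"box",q.round(0).tolist()]
            print(*out)
i=t["img"].astype(int); 
print(t["img"][205:222:2,336:358:2].tolist()[4])
big=cv2.resize(t["img"][130:260,120:400,::-1],None,fx=2.85,fy=2.85,interpolation=cv2.INTER_CUBIC); cv2.imwrite("pics/topcrop.png",big)
E
```

```text
slant_rest top 0.59 [249.0, 182.3] 2269 ctr [570.4, 10.2] box [[713.0, 78.0], [719.0, -43.0], [428.0, -56.0], [422.0, 63.0]]
slant_rest scene 0.7 [253.3, 216.0] 2115
cradle top 0.95 [247.7, 172.7] 960 ctr [610.0, 12.2] box [[694.0, 55.0], [697.0, -26.0], [526.0, -31.0], [523.0, 50.0]]
cradle top 0.56 [344.6, 208.4] 114 ctr [466.0, -358.1] box [[481.0, -331.0], [482.0, -385.0], [451.0, -385.0], [450.0, -331.0]]
cradle top 0.4 [173.0, 215.4] 269 ctr [444.3, 301.0] box [[486.0, 339.0], [501.0, 304.0], [402.0, 263.0], [388.0, 298.0]]
cradle scene 0.74 [248.1, 208.5] 802
wedge top 0.64 [171.9, 212.6] 313 ctr [442.2, 304.8] box [[484.0, 347.0], [501.0, 304.0], [400.0, 262.0], [383.0, 306.0]]
wedge top 0.54 [137.0, 229.5] 323 ctr [384.7, 426.4] box [[354.0, 482.0], [443.0, 401.0], [415.0, 370.0], [327.0, 452.0]]
wedge scene 0.73 [233.7, 284.8] 622
wedge scene 0.61 [215.8, 335.5] 560
red_tube top 0.65 [346.3, 209.1] 114 ctr [464.2, -337.8] box [[478.0, -311.0], [479.0, -365.0], [451.0, -365.0], [449.0, -311.0]]
red_tube top 0.46 [355.5, 228.4] 120 ctr [404.6, -383.2] box [[418.0, -354.0], [420.0, -412.0], [391.0, -412.0], [390.0, -355.0]]
red_tube scene 0.8 [328.6, 164.7] 212
red_tube scene 0.55 [349.8, 167.1] 217
blue_tube_a top 0.57 [298.2, 217.1] 77 ctr [432.9, -181.7] box [[445.0, -163.0], [446.0, -199.0], [421.0, -200.0], [420.0, -164.0]]
blue_tube_a scene 0.69 [319.9, 189.8] 268
blue_tube_a scene 0.69 [288.7, 172.2] 227
blue_tube_a scene 0.46 [245.2, 207.0] 803
timer top 0.7 [173.9, 173.8] 271 ctr [593.7, 297.7] box [[591.0, 341.0], [638.0, 299.0], [596.0, 254.0], [550.0, 297.0]]
timer scene 0.68 [190.5, 262.4] 411
[[94, 96, 93], [95, 98, 97], [104, 105, 106], [81, 57, 54], [87, 37, 36], [84, 36, 32], [87, 39, 34], [85, 34, 33], [171, 177, 175], [165, 169, 166], [165, 169, 166]]
```

View pics/topcrop.png

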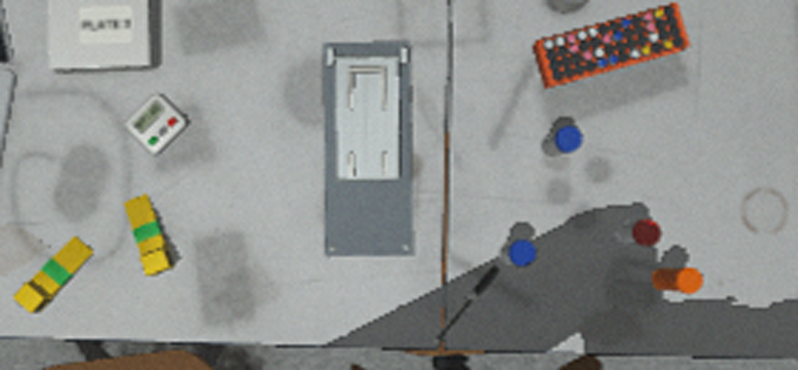

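The crop shows the red cap at (646,232), orange at (685,280) and the blues at (568,138) and (521,252). The chosen wedge's thin edge is at (140,200) and its grip block at (156,262). Next I'll refine these positions numerically.

```bash
python3 - <<'E'
from h import *
t=eyes.read_camera("top"); s=eyes.read_camera("scene")
def hsv(p): return cv2.cvtColor(p["img"],cv2.COLOR_RGB2HSV).astype(int)
H=hsv(t)
def cen(name,cond,box,z):
    x0,x1,y0,y1=box; m=np.zeros(H.shape[:2],np.uint8); m[y0:y1,x0:x1]=cond[y0:y1,x0:x1]
    n,l,st,c=cv2.connectedComponentsWithStats(m); k=1+np.argmax(st[1:,4]); print(name,c[k].round(1),st[k].tolist(),at_z(t,c[k],z).round(1)); return l==k
red=((H[...,0]<6)|(H[...,0]>174))&(H[...,1]>120)
cen("red",red,(335,360,200,222),112); 
blue=(H[...,0]>100)&(H[...,0]<130)&(H[...,1]>150)
cen("blueA",blue,(295,312,210,225),112); cen("blueB",blue,(312,330,170,188),112)
cen("orange",(H[...,0]>6)&(H[...,0]<18)&(H[...,1]>150),(345,370,220,236),105)
yel=(H[...,0]>18)&(H[...,0]<80)&(H[...,1]>120)
m=cen("wedge",yel,(158,185,195,230),15)
g=(H[...,0]>40)&(H[...,0]<80)&(H[...,1]>120)
cen("green",g,(158,185,195,230),15)
g=(H[...,0]>18)&(H[...,0]<38)&(H[...,1]>120)
n,l,st,c=cv2.connectedComponentsWithStats((g&m).astype(np.uint8)); print([(at_z(t,c[k],20).round(0)[:2],st[k,4]) for k in range(1,n)])
yaw=np.radians(2.5)
for P in ([-105,60,8],[-105,-60,8],[190,60,8],[190,-60,8],[-4,42,24],[-4,-42,24]):
    c=R.from_euler('z',yaw).apply(P)+[528,8.3,0]; print(P,np.round(proj(t,c),1),np.round(proj(s,c),1))
S=hsv(s); m=(((S[...,0]<6)|(S[...,0]>174))&(S[...,1]>120)).astype(np.uint8); m[:,:320]=0;m[:,345:]=0;m[:145]=0;m[190:]=0
ys,xs=np.nonzero(m); print("red scene",xs.mean(),ys.mean(),len(xs),"pred",np.round(proj(s,at_z(t,(346.7,211.7),112)),1))
E
```

```text
red [346.1 211.8] [342, 208, 9, 9, 64] [ 461.6 -343.5  112. ]
blueA [303.  217.4] [299, 213, 9, 9, 62] [ 437.1 -189.   112. ]
blueB [318.5 178.1] [315, 174, 8, 9, 60] [ 580.4 -242.3  112. ]
orange [357.6 228. ] [349, 224, 17, 9, 120] [ 404.5 -387.5  105. ]
wedge [171.3 212.1] [164, 198, 16, 29, 253] [443.3 305.   15. ]
green [171.2 210.6] [167, 207, 10, 8, 46] [449.1 305.7  15. ]
[(array([475., 316.]), np.int32(89)), (array([417., 295.]), np.int32(118))]
[-105, 60, 8] [233.8 219.8] [283.2 240.6]
[-105, -60, 8] [264.8 219.3] [300.6 219.8]
[190, 60, 8] [233.  144.5] [207.6 209.9]
[190, -60, 8] [263.4 144.1] [228.1 193.2]
[-4, 42, 24] [238.  193.4] [258.4 222.3]
[-4, -42, 24] [259.8 193.1] [271.5 209. ]
red scene 330.9142857142857 156.45714285714286 35 pred [331.4 154.6]
```

Call:
move_arm(plan=[[[0, 0, -5], [0.055, -0.026, 0], 1], [[0, 0, -10], [0.11, -0.052, 0], 1], [[0, 0, -15], [0.165, -0.078, 0], 1], [[0, 0, -20], [0.22, -0.104, 0], 1], [[0, 0, -20], [0.27, -0.126, 0], 1]])

```text
t: 1.52
eef_pos: [411.8, -390.1, 214.9]
tcp_rot: [3.141, 0.0, 0.663]
ft_force: [0.5, 0.3, -0.4]
opening: 1.001
grip_force: 0.0
```

```bash
python3 - <<'E'
from h import *
s,P,Rt=pose(); print(s['t'],P.round(1),np.array(s['tcp_rot']).round(4),np.round(s['joints'],3),s['opening'],np.round(s['ft_force'],1))
p=eyes.read_camera("wrist"); print(p["K"].round(1).tolist())
for n,z in (("red_tube",112),("blue_tube_a",112)):
    for d in eyes.cut_out(p,n): print(n,d["score"],np.round(d["uv"],1),d["mask"].sum(),at_z(p,d["uv"],100,True).round(1))
print(np.round(proj(p,[461.6,-343.5,112],True),1))
cv2.imwrite("pics/w1.png",p["img"][:,:,::-1])
print(rel(P,Rt,[461.6,-343.5,190],R.from_euler("xyz",[np.pi,0,.66])))
E
```

```text
1.525 [ 411.8 -390.1  214.9] [3.1412 0.     0.6634] [-0.875  0.408  1.703 -0.     1.03   0.033] 1.0008659297291158 [ 0.5  0.3 -0.4]
[[297.3, 0.0, 255.6], [0.0, 297.3, 188.0], [0.0, 0.0, 1.0]]
red_tube 0.75 [252.8 120.8] 973 [ 459.  -349.8  100. ]
red_tube 0.55 [260.1 191.5] 1217 [ 408.7 -398.1  100. ]
blue_tube_a 0.92 [125.6  59.2] 1552 [ 433.5 -206.2  100. ]
blue_tube_a 0.56 [246.7   4.3] 208 [ 547.7 -272.9  100. ]
[249.  114.6]
(array([ 0.0679, -0.0061,  0.0249]), array([0.02, 0.  , 0.19]))
```

View pics/w1.png

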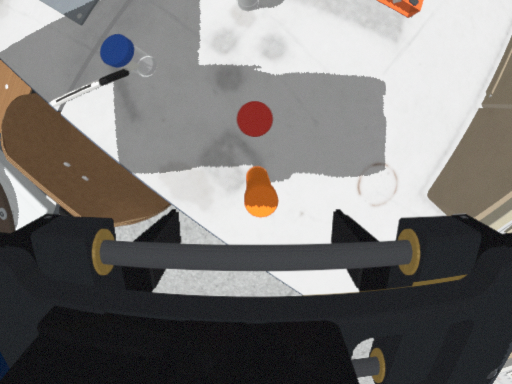

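The wrist view shows the red cap centred at (254,119), orange at (260,195) below it and blue at (117,50). The finger approach line clears the orange one.

```bash
python3 - <<'E'
from h import *
s,P,Rt=pose(); p=eyes.read_camera("wrist")
H=cv2.cvtColor(p["img"],cv2.COLOR_RGB2HSV).astype(int)
m=(((H[...,0]<6)|(H[...,0]>174))&(H[...,1]>150)).astype(np.uint8); m[:90]=0;m[150:]=0;m[:,:230]=0;m[:,280:]=0
ys,xs=np.nonzero(m); u=(xs.mean(),ys.mean()); Q=at_z(p,u,112,True); print(u,len(xs),Q.round(1))
Q=at_z(p,u,112,True)*.6+np.array([461.6,-343.5,112])*.4; Q[2]=61
print(Q.round(1),rel(P,Rt,Q))
E
```

```text
(np.float64(254.39827771797633), np.float64(118.26372443487621)) 929 [ 462.1 -349.3  112. ]
[ 461.9 -347.    61. ] (array([ 0.0658, -0.0032,  0.1538]), None)
```

Call:
move_arm(plan=[[[0, 0, 0], [0.034, -0.003, 0], 1], [[0, 0, 0], [0.066, -0.003, 0.02], 1], [[0, 0, 0], [0.066, -0.003, 0.07], 1], [[0, 0, 0], [0.066, -0.003, 0.12], 1], [[0, 0, 0], [0.066, -0.003, 0.153], 1]])

```text
t: 2.35
eef_pos: [459.4, -349.6, 59.6]
tcp_rot: [-3.14, 0.0, 0.66]
ft_force: [0.6, 1.0, 0.7]
opening: 1.0
grip_force: 0.0
```

Call:
move_arm(plan=[[[0, 0, 0], [0, 0, 0], 1], [[0, 0, 0], [0, 0, 0], -1], [[0, 0, 0], [0, 0, 0], -1], [[0, 0, 0], [0, 0, 0], -1], [[0, 0, 0], [0, 0, 0], -1]])

```text
t: 2.98
eef_pos: [460.8, -348.9, 62.2]
tcp_rot: [3.141, -0.0, 0.662]
ft_force: [0.8, 0.5, 0.1]
opening: 0.635
grip_force: 0.0
```

Call:
move_arm(plan=[[[0, 0, 0], [0, 0, 0], -1], [[0, 0, 0], [0, 0, 0], -1], [[0, 0, 0], [0, 0, 0], -1], [[0, 0, 0], [0, 0, 0], -1], [[0, 0, 0], [0, 0, 0], -1]])

```text
t: 3.6
eef_pos: [460.7, -348.8, 61.6]
tcp_rot: [-3.142, 0.0, 0.662]
ft_force: [-0.4, 0.0, 0.3]
opening: 0.348
grip_force: 30.0
```

The opening reads 33 mm, so the pads are on the cap. I'll open, lower 14 mm and regrip on the body.

Call:
move_arm(plan=[[[0, 0, 0], [0, 0, 0], 0], [[0, 0, 0], [0, 0, 0], 0], [[0, 0, 0], [0, 0, 0.014], 0], [[0, 0, 0], [0, 0, 0.014], -1], [[0, 0, 0], [0, 0, 0.014], -1]])

```text
t: 4.22
eef_pos: [460.6, -348.7, 47.3]
tcp_rot: [-3.141, 0.0, 0.662]
ft_force: [-0.2, 0.3, 0.0]
opening: 0.344
grip_force: 19.8
```

Call:
move_arm(plan=[[[0, 0, 0], [0, 0, 0], -1], [[0, 0, 0], [0, 0, 0], -1], [[0, 0, 0], [0, 0, 0], -1]])

```text
t: 4.6
eef_pos: [460.7, -348.8, 47.8]
tcp_rot: [3.141, 0.0, 0.662]
ft_force: [0.3, 0.3, 0.2]
opening: 0.34
grip_force: 29.9
```

```bash
python3 - <<'E'
from h import *
p=eyes.read_camera("wrist"); s=eyes.read_camera("scene")
a=cv2.resize(p["img"],(480,360)); b=cv2.resize(s["img"][110:230,270:400],(320,295),interpolation=cv2.INTER_CUBIC); c=np.zeros((360,800,3),np.uint8); c[:,:480]=a; c[:295,480:]=b
cv2.imwrite("pics/w2.png",c[:,:,::-1])
E
```

```text
(no output)
```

View pics/w2.png

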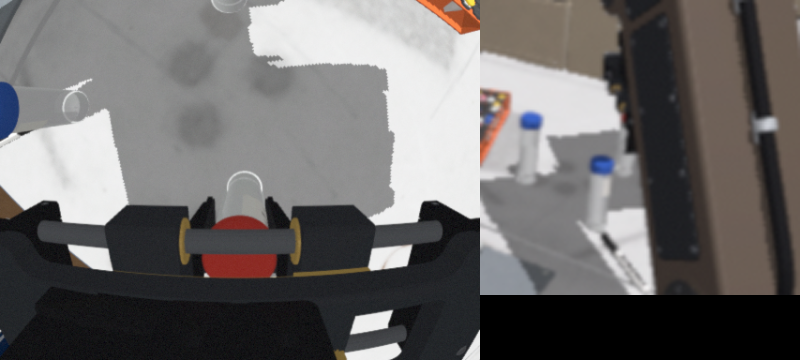

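The wrist view shows the red cap and body at (240,235) centred between the fingers. Now lift and carry towards the rest.

Call:
move_arm(plan=[[[0, 0, 0], [0, 0, -0.03], -1], [[0, 0, 0], [0, 0, -0.08], -1], [[0, 0, 0], [0, 0, -0.13], -1], [[0, 0, 0], [0.03, -0.028, -0.155], -1], [[0, 0, 0], [0.066, -0.062, -0.155], -1]])

```text
t: 5.32
eef_pos: [475.2, -259.2, 204.7]
tcp_rot: [3.138, -0.001, 0.66]
ft_force: [0.7, 0.5, -1.0]
opening: 0.34
grip_force: 29.9
```

Call:
move_arm(plan=[[[0, 0, 8], [0.041, -0.037, 0], -1], [[0, 0, 16], [0.082, -0.075, 0], -1], [[0, 0, 24], [0.123, -0.112, 0], -1], [[0, 0, 32], [0.164, -0.149, 0], -1], [[0, 0, 36], [0.203, -0.187, 0], -1]])

```text
t: 5.95
eef_pos: [520.0, 14.7, 202.8]
tcp_rot: [3.141, -0.0, 0.03]
ft_force: [0.9, -0.3, -0.9]
opening: 0.341
grip_force: 29.9
```

```bash
python3 - <<'E'
from h import *
s,P,Rt=pose(); print(s['t'],P.round(1),np.array(s['tcp_rot']).round(4),np.round(s['joints'],3),s['opening'],s['grip_force'])
p=eyes.read_camera("wrist")
for n in ("slant_rest","cradle"):
    for d in eyes.cut_out(p,n): print(n,d["score"],np.round(d["uv"],1),d["mask"].sum())
yaw=np.radians(2.)
im=p["img"][:,:,::-1].copy()
for Q in ([190,60,8],[190,-60,8],[-105,60,8],[-105,-60,8],[0,42,28],[0,-42,28],[143,20,44],[143,-20,44],[93,20,44],[93,-20,44]):
    c=R.from_euler('z',yaw).apply(Q)+[528,8.6,0]; u=np.array(proj(p,c,True)); print(Q,u.round(1))
cv2.imwrite("pics/w3.png",cv2.resize(im,(800,600),interpolation=cv2.INTER_CUBIC))
E
```

```text
5.95 [520.   14.7 202.8] [ 3.1414e+00 -4.0000e-04  3.0200e-02] [-0.099  0.356  1.828 -0.     0.956  1.442] 0.3406306571015999 29.87428883985558
slant_rest 0.82 [261.9 108.8] 18074
cradle 0.71 [263.6  97.3] 10621
[190, 60, 8] [211.6  15. ]
[190, -60, 8] [308.2  15.1]
[-105, 60, 8] [216.1 241.4]
[-105, -60, 8] [305.1 240.9]
[0, 42, 28] [225.4 166.5]
[0, -42, 28] [296.4 166.2]
[143, 20, 44] [242.5  41.8]
[143, -20, 44] [278.9  41.8]
[93, 20, 44] [242.7  85.4]
[93, -20, 44] [279.3  85.4]
```

View pics/w3.png

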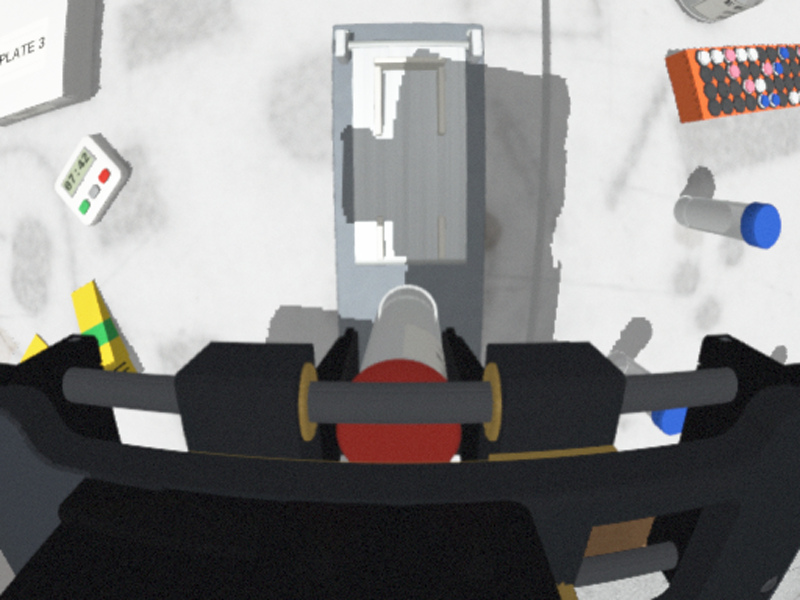

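The wrist view shows the plate's far corners at (333,27) and (485,26), the cradle's floor front at (355..466,263), and the tube foot rim around (407,287) with the cap at (399,415). I'll check the tube's position in the same camera.

```bash
python3 - <<'E'
from h import *
s,P,Rt=pose(); p=eyes.read_camera("wrist"); print(P)
f=P+[0,0,-47.8]
for a in (0,90,180,270): print("foot",a,(np.array(proj(p,f+14*np.array([np.cos(np.radians(a)),np.sin(np.radians(a)),0]),True))*1.5625).round(1))
for a in (90,270): print("cap",a,(np.array(proj(p,f+[0,0,100]+16.5*np.array([np.cos(np.radians(a)),np.sin(np.radians(a)),0]),True))*1.5625).round(1))
for u in ((355,263),(466,263)): print(at_z(p,np.array(u)/1.5625,28,True).round(1))
for u in ((333,27),(485,26)): print(at_z(p,np.array(u)/1.5625,8,True).round(1))
E
```

```text
[519.81452026  15.01046781 202.65198957]
foot 0 [400.1 291.1]
foot 90 [370.5 317.8]
foot 180 [398.  345.6]
foot 270 [427.5 319.9]
cap 90 [341.6 417. ]
cap 270 [455.4 420.8]
[523.9  48.6  28. ]
[527.2 -35.4  28. ]
[711.8  74.7   8. ]
[718.2 -45.8   8. ]
```

The tube is held square but the arm can hardly tilt forward at the pocket: a planar fit of the arm puts j5 near its limit at about 24° of tilt. So I'll stand the tube on the bare apron and regrip it with the tool tilted back from the hinge side. Turning the tool upright then lays the tube down with its cap to the front.

Call:
move_arm(plan=[[[0, 0, 0], [-0.052, 0.004, 0], -1], [[0, 0, 0], [-0.052, 0.004, 0.05], -1], [[0, 0, 0], [-0.052, 0.004, 0.1], -1], [[0, 0, 0], [-0.052, 0.004, 0.13], -1], [[0, 0, 0], [-0.052, 0.004, 0.143], -1]])

```text
t: 6.78
eef_pos: [467.5, 6.0, 58.4]
tcp_rot: [-3.141, 0.002, 0.032]
ft_force: [0.7, -0.1, 0.7]
opening: 0.339
grip_force: 29.9
```

Call:
move_arm(plan=[[[0, 0, 0], [0, 0, 0.001], -1], [[0, 0, 0], [0, 0, 0.0025], -1], [[0, 0, 0], [0, 0, 0.0035], -1]])

```text
t: 7.15
eef_pos: [468.5, 7.1, 57.0]
tcp_rot: [3.141, -0.002, 0.034]
ft_force: [-0.2, -0.4, -0.8]
opening: 0.34
grip_force: 29.9
```

Call:
move_arm(plan=[[[0, 0, 0], [0, 0, 0.0005], 1], [[0, 0, 0], [0, 0, 0.0005], 1], [[0, 0, 0], [0, 0, 0.0005], 1], [[0, 0, 0], [0, 0, 0.0005], 1], [[0, 0, 0], [0, 0, 0.0005], 1]])

```text
t: 7.78
eef_pos: [468.0, 7.2, 55.6]
tcp_rot: [3.142, 0.0, 0.034]
ft_force: [0.4, -0.4, -1.0]
opening: 0.807
grip_force: 0.0
```

Call:
move_arm(plan=[[[0, 0, 0], [0, 0, 0], 1], [[0, 0, 0], [0, 0, 0], 1], [[0, 0, 0], [0, 0, -0.03], 1], [[0, 0, 0], [0, 0, -0.08], 1], [[0, 0, 0], [0, 0, -0.13], 1]])

```text
t: 8.4
eef_pos: [467.7, 7.2, 187.0]
tcp_rot: [-3.142, 0.001, 0.033]
ft_force: [0.5, -1.1, 0.3]
opening: 1.001
grip_force: 0.0
```

```bash
python3 - <<'E'
from h import *
s,P,Rt=pose(); print(s['t'],P.round(1),np.array(s['tcp_rot']).round(4),np.round(s['joints'],3),s['opening'])
t=eyes.read_camera("scene"); 
for d in eyes.cut_out(t,"red_tube"): print(d["score"],np.round(d["uv"],1),d["mask"].sum())
for q in ([472,6,8],[472,6,112],[472,6,120]): print(np.round(proj(t,q),1))
cv2.imwrite("pics/s3.png",cv2.resize(t["img"][130:280,170:370,::-1],(800,600),interpolation=cv2.INTER_CUBIC))
E
```

```text
8.4 [467.7   7.2 187. ] [-3.1416e+00  7.0000e-04  3.3500e-02] [-0.126  0.305  1.964 -0.     0.872  1.412] 1.0013657021051037
0.7 [350.1 165.1] 226
0.56 [280.6 209.6] 252
[278.8 224.7]
[279.9 198.5]
[280.  196.4]
```

View pics/s3.png

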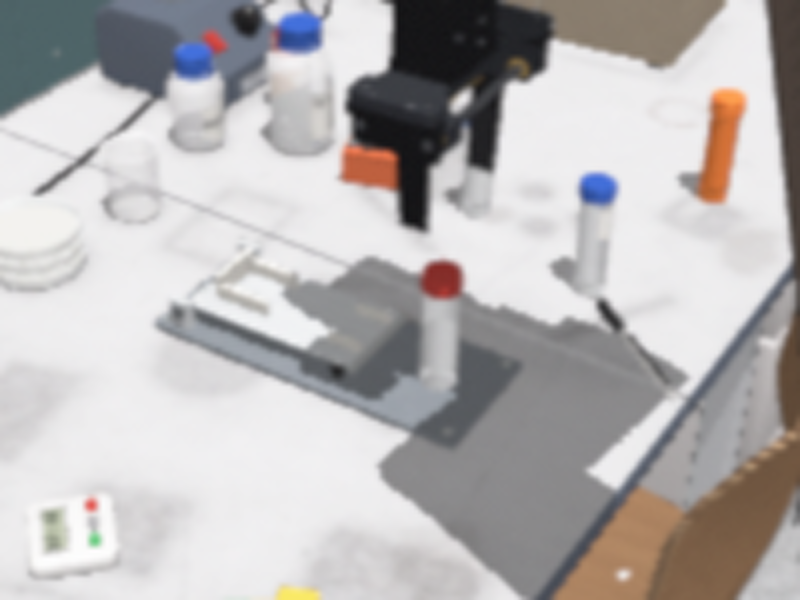

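The tube stands on the apron with its foot at crop (437,380) and its cap at (441,268), which projects to about (470,5). Now I'll tilt the tool back over the cradle.

Call:
move_arm(plan=[[[0, -8, 0], [0.02, 0.001, 0], 1], [[0, -18, 0], [0.045, 0.003, 0], 1], [[0, -28, 0], [0.07, 0.004, 0], 1], [[0, -38, 0], [0.09, 0.005, 0], 1], [[0, -48, 0], [0.1, 0.0055, 0.01], 1]])

```text
t: 9.12
eef_pos: [569.2, 5.1, 175.0]
tcp_rot: [3.141, 0.842, 0.033]
ft_force: [0.7, -0.2, -0.2]
opening: 1.0
grip_force: 0.0
```

```bash
cat >> h.py <<'E'
def tool(yawdeg,beta):
    "tool pointing down, yaw, then tilted beta deg about tool y (+ = forward)"
    return R.from_euler("xyz",[np.pi,0,np.radians(yawdeg)])*R.from_rotvec([0,np.radians(beta),0])
E
python3 - <<'E'
from h import *
s,P,Rt=pose(); print(s['t'],P.round(1),np.array(s['tcp_rot']).round(4),np.round(s['joints'],3))
T=tool(2.2,-60); z=T.as_matrix()[:,2]; G=np.array([470,5,73]); print(z.round(3))
for back in (130,0): print(back,rel(P,Rt,G+z*(19-back),T))
E
```

```text
9.125 [569.2   5.1 175. ] [3.1412 0.8422 0.0333] [-0.07   0.826  1.254 -0.082  1.899  1.475]
[-0.865 -0.033 -0.5  ]
130 (array([ 0.0326, -0.0037,  0.0332]), array([ -0.22, -11.75,  -0.17]))
0 (array([ 0.0062, -0.0032,  0.1605]), array([ -0.22, -11.75,  -0.17]))
```

Call:
move_arm(plan=[[[0, -6, 0], [0.018, -0.002, 0.015], 1], [[-0.2, -11.7, 0], [0.033, -0.0037, 0.033], 1], [[-0.2, -11.7, 0], [0.025, -0.0035, 0.07], 1], [[-0.2, -11.7, 0], [0.017, -0.0034, 0.11], 1], [[-0.2, -11.7, 0], [0.009, -0.0033, 0.147], 1]])

```text
t: 9.75
eef_pos: [463.2, 4.9, 69.0]
tcp_rot: [3.138, 1.043, 0.033]
ft_force: [-0.4, 0.2, 0.2]
opening: 0.997
grip_force: 0.0
```

```bash
python3 - <<'E'
from h import *
s,P,Rt=pose(); print(s['t'],P.round(1),np.array(s['tcp_rot']).round(4),np.round(s['ft_force'],1))
T=tool(2.2,-60); z=T.as_matrix()[:,2]; G=np.array([470,5,73])
print(rel(P,Rt,G+z*19,T))
E
```

```text
9.75 [463.2   4.9  69. ] [3.1379 1.0433 0.0333] [-0.4  0.2  0.2]
(array([-0.0001,  0.0002,  0.0111]), array([-0.04, -0.22, -0.15]))
```

Call:
move_arm(plan=[[[0, 0, 0], [0, 0, 0.011], 0.5], [[0, 0, 0], [0, 0, 0.011], -1], [[0, 0, 0], [0, 0, 0.011], -1], [[0, 0, 0], [0, 0, 0.011], -1], [[0, 0, 0], [0, 0, 0.011], -1]])

```text
t: 10.38
eef_pos: [455.8, 4.5, 65.1]
tcp_rot: [3.137, 1.041, 0.033]
ft_force: [0.2, 0.7, -0.2]
opening: 0.529
grip_force: 0.0
```

Call:
move_arm(plan=[[[0, 0, 0], [0, 0, 0], -1], [[0, 0, 0], [0, 0, 0], -1], [[0, 0, 0], [0, 0, 0], -1], [[0, 0, 0], [0, 0, 0], -1], [[0, 0, 0], [0, 0, 0], -1]])

```text
t: 11.0
eef_pos: [455.4, 4.6, 65.1]
tcp_rot: [3.137, 1.042, 0.033]
ft_force: [0.3, 0.2, 1.1]
opening: 0.297
grip_force: 29.8
```

Gripped on the body (28 mm). Next I'll compute the lift, turn and placement poses.

```bash
python3 - <<'E'
from h import *
s,P,Rt=pose(); print(P.round(1))
O=np.array([526,7.2,0]); Y=R.from_euler('z',2.4,degrees=True)
G=Y.apply([71.8,0,59.7])+O
def tcp(G,b): T=tool(2.4,b); return G+19*T.as_matrix()[:,2],T
for up,b,f in ((110,-60,0),(120,-40,.35),(110,-15,.7),(90,0,.9),(80,15,1.)):
    g=np.array([471.8,5,74.5])*(1-f)+G*f; g[2]=74.5*(f==0)+G[2]*(f>0)+up; print(b,rel(P,Rt,*tcp(g,b)), tcp(g,b)[0].round(1))
E
```

```text
[455.4   4.6  65.1]
-60 (array([-0.0949,  0.0005, -0.0554]), array([-0.21, -0.3 , -0.27])) [455.4   4.3 175. ]
-40 (array([-0.062 ,  0.0002, -0.0922]), array([-0.16, 19.7 , -0.3 ])) [503.7   6.3 165.1]
-15 (array([-2.420e-02, -1.000e-04, -1.296e-01]), array([-0.1 , 44.7 , -0.34])) [555.    8.4 151.3]
0 (array([ 0.0088, -0.0003, -0.1452]), array([-5.00e-02,  5.97e+01, -3.50e-01])) [585.1   9.7 130.7]
15 (array([ 0.0258, -0.0004, -0.1556]), array([-1.00e-02,  7.47e+01, -3.70e-01])) [602.7  10.4 121.3]
```

Call:
move_arm(plan=[[[0, 0, 0], [-0.048, 0, -0.028], -1], [[0, 0, 0], [-0.095, 0.0005, -0.055], -1], [[0, 9.7, 0], [-0.078, 0.0003, -0.074], -1], [[0, 19.7, 0], [-0.062, 0.0002, -0.092], -1], [[0, 29.7, -0.3], [-0.047, 0, -0.107], -1]])

```text
t: 11.62
eef_pos: [525.2, 7.2, 159.8]
tcp_rot: [-3.14, 0.517, 0.041]
ft_force: [-0.5, 0.6, -0.9]
opening: 0.299
grip_force: 29.8
```

```bash
python3 - <<'E'
from h import *
s,P,Rt=pose(); print(P.round(1),s['tcp_rot'],s['opening'],s['grip_force'])
O=np.array([526,7.2,0]); Y=R.from_euler('z',2.4,degrees=True)
G=Y.apply([71.8,0,59.7])+O
def tcp(G,b): T=tool(2.4,b); return G+19*T.as_matrix()[:,2],T
for up,b in ((110,-20),(110,-10),(100,0),(80,10),(80,15)):
    print(b,rel(P,Rt,*tcp(G+[0,0,up],b)), tcp(G+[0,0,up],b)[0].round(1))
E
```

```text
[525.2   7.2 159.8] [-3.14008138  0.51688674  0.04087959] 0.29851413045906405 29.77412659674883
-20 (array([ 0.0614, -0.    , -0.0258]), array([-0.11,  9.62, -0.06])) [591.2   9.9 151.8]
-10 (array([ 0.0646, -0.    , -0.0266]), array([-0.11, 19.62, -0.07])) [594.4  10.1 151. ]
0 (array([ 0.0725, -0.    , -0.0193]), array([-0.1 , 29.62, -0.08])) [597.7  10.2 140.7]
10 (array([ 0.0851, -0.    , -0.0038]), array([-0.09, 39.62, -0.09])) [601.   10.3 121. ]
15 (array([ 0.0864, -0.    , -0.0049]), array([-0.09, 44.62, -0.09])) [602.7  10.4 121.3]
```

Call:
move_arm(plan=[[[0, 9.6, 0], [0.025, 0, -0.012], -1], [[0, 19.6, 0], [0.05, 0, -0.025], -1], [[0, 29.6, 0], [0.072, 0, -0.0195], -1], [[0, 39.6, 0], [0.085, 0, -0.004], -1], [[0, 44.6, 0], [0.0864, 0, -0.005], -1]])

```text
t: 12.25
eef_pos: [599.9, 10.4, 119.8]
tcp_rot: [-3.14, -0.256, 0.039]
ft_force: [0.7, -0.9, -0.1]
opening: 0.294
grip_force: 29.8
```

```bash
python3 - <<'E'
from h import *
s,P,Rt=pose(); print(P.round(1),np.round(s['tcp_rot'],3),np.round(s['joints'],3),s['opening'],s['grip_force'])
p=eyes.read_camera("wrist"); t=eyes.read_camera("scene")
a=cv2.resize(p["img"],(480,360)); b=cv2.resize(t["img"][140:260,190:320],(320,295),interpolation=cv2.INTER_CUBIC); c=np.zeros((360,800,3),np.uint8); c[:,:480]=a; c[:295,480:]=b
cv2.imwrite("pics/w4.png",c[:,:,::-1])
O=np.array([526,7.2,0]); Y=R.from_euler('z',2.4,degrees=True)
for Q in ([143,20,44],[143,-20,44],[93,20,44],[93,-20,44],[190,60,8],[190,-60,8]): print(Q,(np.array(proj(p,Y.apply(Q)+O,True))*.9375).round(1))
G=Y.apply([71.8,0,59.7])+O; T=tool(2.4,15); print(rel(P,Rt,G+19*T.as_matrix()[:,2],T))
E
```

```text
[599.9  10.4 119.8] [-3.14  -0.256  0.039] [-0.111  0.495  1.898  0.083  0.497  1.353] 0.2938361228662698 29.773958679288626
[143, 20, 44] [218.2 129.2]
[143, -20, 44] [260.9 129.1]
[93, 20, 44] [218.1 182.6]
[93, -20, 44] [261.3 182.6]
[190, 60, 8] [185.2  94.3]
[190, -60, 8] [293.9  94.1]
(array([-0.0172,  0.0002,  0.0766]), array([-0.05,  0.31, -0.14]))
```

View pics/w4.png

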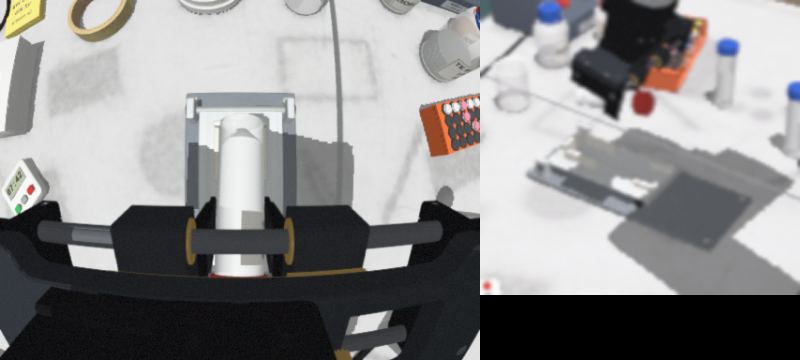

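The wrist view shows the tube centred at column 241 over the cradle, with the plate corners at (187,94) and (296,94). That agrees within 2 px, so I'll shift 1 mm right and lower.

Call:
move_arm(plan=[[[0, 0, 0], [-0.006, 0.001, 0.027], -1], [[0, 0, 0], [-0.012, 0.001, 0.053], -1], [[0, 0, 0], [-0.0155, 0.001, 0.069], -1], [[0, 0.3, 0], [-0.017, 0.001, 0.0755], -1], [[0, 0.3, 0], [-0.017, 0.001, 0.0755], -1]])

```text
t: 12.98
eef_pos: [604.0, 9.7, 43.3]
tcp_rot: [-3.14, -0.26, 0.04]
ft_force: [-0.3, 0.4, 0.7]
opening: 0.298
grip_force: 29.8
```

```bash
python3 - <<'E'
from h import *
s,P,Rt=pose(); print(P.round(1),np.round(s['tcp_rot'],3),np.round(s['joints'],3),s['opening'],s['ft_force'])
G=P-19*Rt.as_matrix()[:,2]; print("G",G.round(1))
O=np.array([526,7.2,0]); Y=R.from_euler('z',2.4,degrees=True)
# tilt 8 more deg about foot
F=G+66.5*np.array([np.cos(np.radians(15)),.04,-np.sin(np.radians(15))]); print("F",F.round(1),Y.inv().apply(F-O).round(1))
for e in (11,7):
    b=30-e; G2=F+66.5*np.array([-np.cos(np.radians(e)),-.04,np.sin(np.radians(e))]); T=tool(2.4,b); print(e,rel(P,Rt,G2+19*T.as_matrix()[:,2],T),(G2+19*T.as_matrix()[:,2]).round(1))
E
```

```text
[604.    9.7  43.3] [-3.14 -0.26  0.04] [-0.112  0.621  1.942  0.127  0.324  1.304] 0.29816734995902294 [-0.29276649  0.35360362  0.69350128]
G [599.1   9.5  61.7]
F [663.4  12.1  44.5] [137.4  -0.8  44.5]
11 (array([-0.0008, -0.    ,  0.0041]), array([-0.06,  4.13, -0.12])) [604.3   9.7  39.2]
7 (array([-0.0014, -0.    ,  0.0082]), array([-0.06,  8.13, -0.12])) [604.8   9.8  35.1]
```

Call:
move_arm(plan=[[[0, 4, 0], [-0.001, 0, 0.004], -1], [[0, 7.5, 0], [-0.0015, 0, 0.0075], -1], [[0, 7.5, 0], [-0.0015, 0, 0.0075], -1], [[0, 7.5, 0], [-0.0015, 0, 0.0075], 0], [[0, 7.5, 0], [-0.0015, 0, 0.0075], 0]])

```text
t: 13.6
eef_pos: [604.9, 9.7, 36.4]
tcp_rot: [-3.14, -0.392, 0.04]
ft_force: [0.6, -0.3, -0.4]
opening: 0.452
grip_force: 0.0
```

Call:
move_arm(plan=[[[0, 0, 0], [0, 0, 0], 0.4], [[0, 0, 0], [0, 0, 0], 0.8], [[0, 0, 0], [0, 0, 0], 0.8], [[0, 0, 0], [0, 0, 0], 0.8], [[0, 0, 0], [0, 0, 0], 0.8]])

```text
t: 14.22
eef_pos: [604.4, 9.6, 35.7]
tcp_rot: [-3.14, -0.391, 0.039]
ft_force: [0.2, -0.3, 0.5]
opening: 0.89
grip_force: 0.0
```

```bash
python3 - <<'E'
from h import *
s,P,Rt=pose(); print(s['t'],P.round(1),np.round(s['tcp_rot'],3),np.round(s['joints'],3),s['opening'],s['ft_force'])
p=eyes.read_camera("wrist"); t=eyes.read_camera("scene")
a=cv2.resize(p["img"],(480,360)); b=cv2.resize(t["img"][140:260,190:320],(320,295),interpolation=cv2.INTER_CUBIC); c=np.zeros((360,800,3),np.uint8); c[:,:480]=a; c[:295,480:]=b
cv2.imwrite("pics/w5.png",c[:,:,::-1])
E
```

```text
14.225 [604.4   9.6  35.7] [-3.14  -0.391  0.039] [-0.122  0.628  2.033  0.589  0.113  0.835] 0.8900072213961066 [ 0.17435986 -0.28297727  0.49027256]
```

View pics/w5.png

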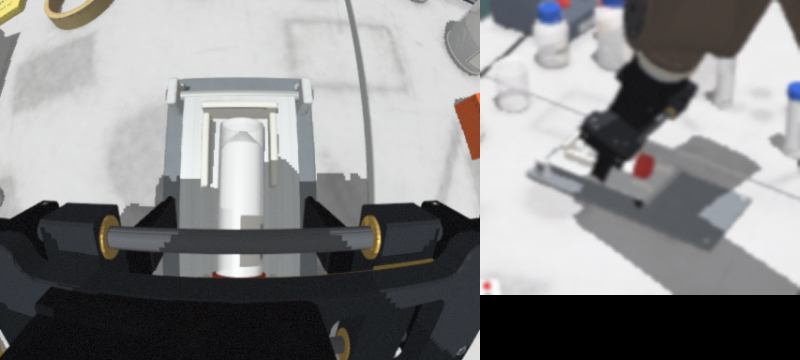

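The tube lies in the cradle, foot at (241,120) between the rails and cap to the front, released. Retract upwards and go to the wedge.

Call:
move_arm(plan=[[[0, 0, 0], [0.008, 0, -0.019], 1], [[0, 0, 0], [0.023, 0, -0.055], 1], [[0, 0, 0], [0.042, 0, -0.1], 1], [[0, -8, 0], [0.052, 0, -0.125], 1], [[0, -16, 0], [0.052, 0, -0.125], 1]])

```text
t: 14.95
eef_pos: [605.4, 9.1, 174.5]
tcp_rot: [3.141, -0.112, 0.039]
ft_force: [-0.6, -0.6, -1.2]
opening: 1.001
grip_force: 0.0
```

```bash
python3 - <<'E'
from h import *
s,P,Rt=pose(); print(s['t'],P.round(1),np.round(s['tcp_rot'],3),np.round(s['joints'],3),s['opening'])
for f,y in ((.2,7),(.4,12),(.6,17),(.8,21.5),(1,21.5)):
    print(f,rel(P,Rt,P*(1-f)+np.array([370,275,190])*f,tool(y,0)))
E
```

```text
14.95 [605.4   9.1 174.5] [ 3.141 -0.112  0.039] [-0.101  0.466  1.732  0.021  0.832  1.417] 1.0011367012642038
0.2 (array([-0.0443, -0.055 , -0.0081]), array([ 0.28, -6.42, -4.74]))
0.4 (array([-0.0886, -0.11  , -0.0163]), array([ 0.56, -6.41, -9.73]))
0.6 (array([-0.1329, -0.165 , -0.0244]), array([  0.84,  -6.39, -14.73]))
0.8 (array([-0.1772, -0.22  , -0.0325]), array([  1.09,  -6.36, -19.22]))
1 (array([-0.2215, -0.2749, -0.0406]), array([  1.09,  -6.36, -19.22]))
```

Call:
move_arm(plan=[[[0, -3, -3], [-0.035, -0.043, -0.006], 1], [[0, -6, -7], [-0.07, -0.086, -0.012], 1], [[0.7, -6.4, -12], [-0.107, -0.132, -0.019], 1], [[0.9, -6.4, -16], [-0.143, -0.178, -0.026], 1], [[1.1, -6.4, -19.2], [-0.18, -0.224, -0.033], 1]])

```text
t: 15.58
eef_pos: [412.1, 227.1, 184.3]
tcp_rot: [-3.14, 0.0, 0.377]
ft_force: [1.2, 0.4, 0.7]
opening: 1.007
grip_force: 0.0
```

Call:
move_arm(plan=[[[0, 0, 0], [-0.018, -0.062, 0], 1], [[0, 0, 0], [-0.018, -0.062, 0], 1]])

```text
t: 15.82
eef_pos: [371.5, 279.3, 184.5]
tcp_rot: [-3.139, 0.0, 0.381]
ft_force: [0.2, -0.5, -0.2]
opening: 0.998
grip_force: 0.0
```

```bash
python3 - <<'E'
from h import *
s,P,Rt=pose(); print(s['t'],P.round(1),np.round(s['tcp_rot'],3))
p=eyes.read_camera("wrist"); H=cv2.cvtColor(p["img"],cv2.COLOR_RGB2HSV).astype(int)
for d in eyes.cut_out(p,"wedge"): print(d["score"],np.round(d["uv"],1),d["mask"].sum())
print("green",[ (c.round(1),st[4]) for c,st in zip(*[v for v in (lambda r:(r[3],r[2]))(cv2.connectedComponentsWithStats(((H[...,0]>45)&(H[...,0]<80)&(H[...,1]>120)).astype(np.uint8)))]) if st[4]>60])
Y=R.from_euler('z',21.5,degrees=True)
for Q in ([54,17,3],[54,-17,3],[-26,17,42],[-26,-17,42],[-54,17,42],[-54,-17,42]): print(Q,(np.array(proj(p,Y.apply(Q)+[442.5,304.9,0],True))*1.5625).round(1))
cv2.imwrite("pics/w6.png",cv2.resize(p["img"][:,:,::-1],(800,600),interpolation=cv2.INTER_CUBIC))
E
```

```text
15.825 [371.5 279.3 184.5] [-3.139  0.     0.381]
0.78 [261.4 111.8] 2942
0.74 [142.9 117. ] 2875
green [(array([255.7, 191.9]), np.int32(195533)), (array([260.5, 104.3]), np.int32(498)), (array([148.9, 116.2]), np.int32(462))]
[54, 17, 3] [381.2  99.2]
[54, -17, 3] [426.7  99.5]
[-26, 17, 42] [378.3 206.7]
[-26, -17, 42] [429. 207.]
[-54, 17, 42] [378.3 247.8]
[-54, -17, 42] [428.3 248.1]
```

View pics/w6.png

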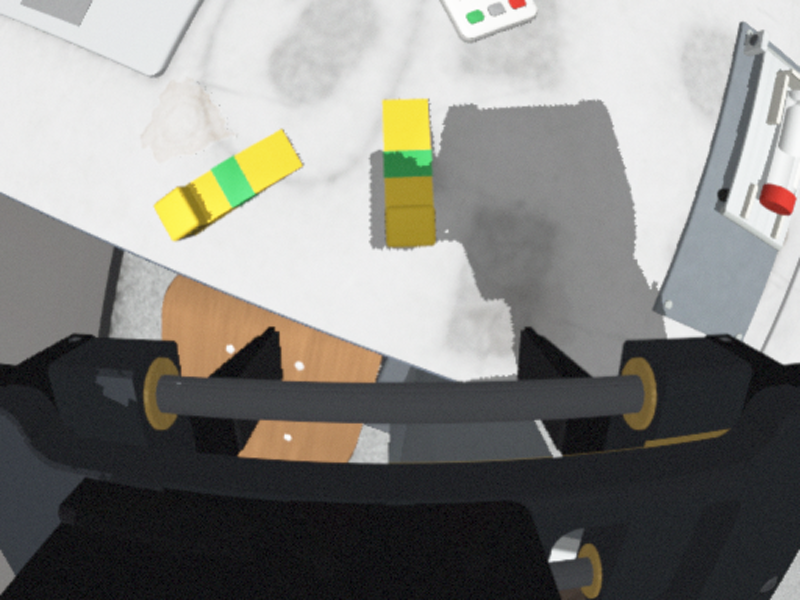

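The wrist view shows the wedge's thin edge at (383..430,99) and the grip block top at (386..436, 205..248), at about 23° yaw. The tube is visible lying in the cradle at (778,198). Compute the grasp.

```bash
python3 - <<'E'
from h import *
s,P,Rt=pose(); print(P.round(1))
p=eyes.read_camera("wrist")
for b in (at_z(p,np.array(u)/1.5625,42,True).round(1) for u in ((386,206),(434,205),(386,248),(436,246))): print(b)
for b in (at_z(p,np.array(u)/1.5625,3,True).round(1) for u in ((383,99),(430,98))): print(b)
for z in (60,8): print(rel(P,Rt,[406.9,286.1,z],tool(23.1,0)))
E
```

```text
[373.7 277.4 184.4]
[416.7 304.5  42. ]
[429.3 274.8  42. ]
[390.1 294.   42. ]
[404. 263.  42.]
[489.6 337.    3. ]
[503.4 304.7   3. ]
(array([0.0341, 0.0044, 0.1244]), array([-0.11,  0.01, -1.48]))
(array([0.0341, 0.0045, 0.1764]), array([-0.11,  0.01, -1.48]))
```

Call:
move_arm(plan=[[[0, 0, -1.4], [0.018, 0.002, 0.05], 1], [[0, 0, -1.4], [0.035, 0.0045, 0.1], 1], [[0, 0, -1.4], [0.035, 0.0045, 0.14], 0.8], [[0, 0, -1.4], [0.035, 0.0045, 0.165], 0.6], [[0, 0, -1.4], [0.035, 0.0045, 0.176], 0.4]])

```text
t: 16.6
eef_pos: [408.5, 284.6, 6.9]
tcp_rot: [-3.14, 0.002, 0.398]
ft_force: [0.6, -0.7, -1.0]
opening: 0.752
grip_force: 0.0
```

Call:
move_arm(plan=[[[0, 0, 0], [0, 0, 0], 0], [[0, 0, 0], [0, 0, 0], -1], [[0, 0, 0], [0, 0, 0], -1], [[0, 0, 0], [0, 0, 0], -1], [[0, 0, 0], [0, 0, 0], -1]])

```text
t: 17.23
eef_pos: [408.2, 286.2, 8.9]
tcp_rot: [-3.139, -0.001, 0.4]
ft_force: [-0.8, -0.4, 7.4]
opening: 0.359
grip_force: 29.8
```

Call:
move_arm(plan=[[[0, 0, 0], [0, 0, 0], -1], [[0, 0, 0], [0, 0, 0], -1], [[0, 0, 0], [0, 0, 0], -1]])

```text
t: 17.6
eef_pos: [408.2, 286.2, 9.0]
tcp_rot: [-3.139, -0.001, 0.4]
ft_force: [-0.7, -1.0, 8.3]
opening: 0.358
grip_force: 29.8
```

```bash
python3 - <<'E'
from h import *
s,P,Rt=pose(); print(s['t'],P.round(1),np.round(s['tcp_rot'],3),s['opening'],s['grip_force'])
O=np.array([526,6.,0]); Y=R.from_euler('z',2.4,degrees=True)
for f,x,z,y in ((.0,-125,75,23.1),(.35,-125,75,16),(.7,-125,75,9),(1,-125,75,2.4),(1,-125,30,2.4)):
    Q=Y.apply([x,0,z])+O; W=P*(1-f)+Q*f; W[2]=z; print(rel(P,Rt,W,tool(y,0)), W.round(1))
E
```

```text
17.6 [408.2 286.2   9. ] [-3.139e+00 -1.000e-03  4.000e-01] 0.35772001990908925 29.753171056509018
(array([ 0.    , -0.0001, -0.066 ]), array([-0.12, -0.04, -0.18])) [408.2 286.2  75. ]
(array([-0.0412,  0.0909, -0.0663]), array([-0.12, -0.04,  6.92])) [405.7 186.3  75. ]
(array([-0.0824,  0.1819, -0.0665]), array([-0.13, -0.03, 13.92])) [403.2  86.4  75. ]
(array([-0.1177,  0.26  , -0.0667]), array([-1.300e-01, -2.000e-02,  2.052e+01])) [401.1   0.8  75. ]
(array([-0.1177,  0.2601, -0.0217]), array([-1.300e-01, -2.000e-02,  2.052e+01])) [401.1   0.8  30. ]
```

Call:
move_arm(plan=[[[0, 0, 0], [0, 0, -0.03], -1], [[0, 0, 0], [0, 0, -0.066], -1], [[0, 0, 4], [-0.021, 0.053, -0.066], -1], [[0, 0, 8], [-0.0415, 0.106, -0.066], -1], [[0, 0, 12], [-0.062, 0.159, -0.066], -1]])

```text
t: 18.23
eef_pos: [412.7, 113.9, 74.3]
tcp_rot: [-3.14, 0.0, 0.189]
ft_force: [0.8, 0.1, -1.1]
opening: 0.356
grip_force: 29.8
```

```bash
python3 - <<'E'
from h import *
s,P,Rt=pose(); print(s['t'],P.round(1),np.round(s['tcp_rot'],3),s['opening'],s['grip_force'],np.round(s['ft_force'],1))
O=np.array([526,6.,0]); Y=R.from_euler('z',2.4,degrees=True)
for x,z in ((-110,75),(-110,45)): print(rel(P,Rt,Y.apply([x,0,z])+O,tool(2.4,0)))
E
```

```text
18.225 [412.7 113.9  74.3] [-3.14   0.     0.189] 0.3563804445893232 29.762105494737625 [ 0.8  0.1 -1.1]
(array([-0.0178,  0.1111, -0.0009]), array([-0.11,  0.01,  8.44]))
(array([-0.0178,  0.1112,  0.0291]), array([-0.11,  0.01,  8.44]))
```

Call:
move_arm(plan=[[[0, 0, 3], [-0.006, 0.037, 0], -1], [[0, 0, 6], [-0.012, 0.075, 0], -1], [[0, 0, 8.4], [-0.0178, 0.111, 0], -1], [[0, 0, 8.4], [-0.0178, 0.111, 0.01], -1], [[0, 0, 8.4], [-0.0178, 0.111, 0.02], -1]])

```text
t: 18.85
eef_pos: [416.2, 3.2, 53.3]
tcp_rot: [-3.14, 0.001, 0.044]
ft_force: [0.3, 1.1, -0.4]
opening: 0.354
grip_force: 29.8
```

```bash
python3 - <<'E'
from h import *
s,P,Rt=pose(); print(s['t'],P.round(1),np.round(s['tcp_rot'],3),s['opening'],s['grip_force'],np.round(s['ft_force'],1))
p=eyes.read_camera("wrist")
cv2.imwrite("pics/w7.png",cv2.resize(p["img"][:,:,::-1],(800,600),interpolation=cv2.INTER_CUBIC))
O=np.array([526,6.,0]); Y=R.from_euler('z',2.4,degrees=True)
for Q in ([0,42,28],[0,-42,28],[-105,60,8],[-105,-60,8],[190,60,8],[190,-60,8]): print(Q,(np.array(proj(p,Y.apply(Q)+O,True))*1.5625).round(1))
for Q in ([94,17,-6],[94,-17,-6]): print("tip",(np.array(proj(p,P+Y.apply(Q),True))*1.5625).round(1))
E
```

```text
18.85 [416.2   3.2  53.3] [-3.14e+00  1.00e-03  4.40e-02] 0.35391795172872714 29.762922003865242 [ 0.3  1.1 -0.4]
[0, 42, 28] [304.4  82.8]
[0, -42, 28] [503.3  83.7]
[-105, 60, 8] [281.3 310.1]
[-105, -60, 8] [524.2 310.7]
[190, 60, 8] [ 298.  -195.7]
[190, -60, 8] [ 509.  -194.7]
tip [354.1 109.9]
tip [444.8 110.1]
```

View pics/w7.png

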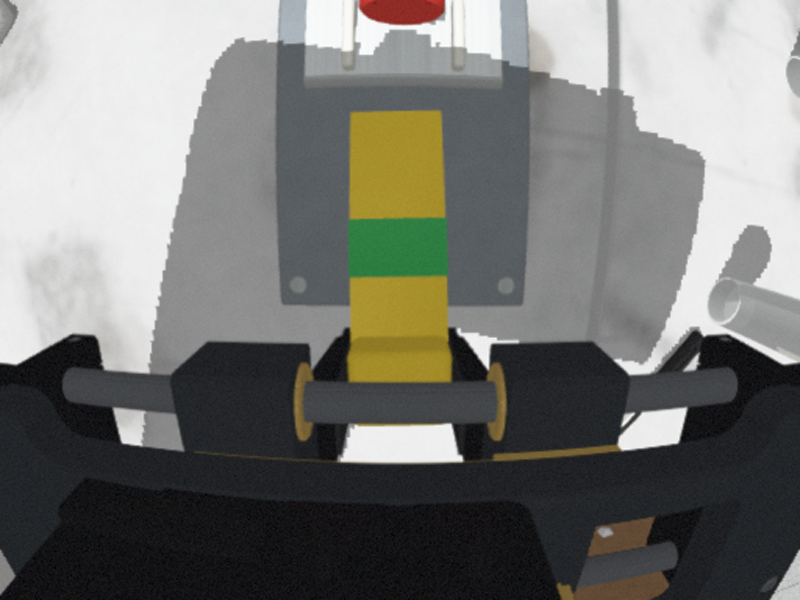

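The lip edge sits at (305..503,82), as predicted. The wedge tip is at (350..441,111), 3 mm left of centre. I'll trim yaw and y, then lower to the apron.

Call:
move_arm(plan=[[[0, 0, 0.9], [0, 0.0015, 0.01], -1], [[0, 0, 0.9], [0, 0.0015, 0.02], -1], [[0, 0, 0.9], [0, 0.0015, 0.03], -1], [[0, 0, 0.9], [0, 0.0015, 0.034], -1], [[0, 0, 0.9], [0, 0.0015, 0.034], -1]])

```text
t: 19.52
eef_pos: [416.2, 1.6, 19.5]
tcp_rot: [-3.14, 0.002, 0.028]
ft_force: [0.1, 0.4, -0.6]
opening: 0.359
grip_force: 29.8
```

Call:
move_arm(plan=[[[0, 0, 0], [0, 0, 0.001], -1], [[0, 0, 0], [0, 0, 0.002], -1], [[0, 0, 0], [0, 0, 0.002], -1]])

```text
t: 19.9
eef_pos: [416.4, 1.5, 17.9]
tcp_rot: [-3.14, 0.001, 0.028]
ft_force: [-0.2, 0.7, -0.6]
opening: 0.359
grip_force: 29.8
```

Call:
move_arm(plan=[[[0, 0, 0], [0, 0, 0.001], -1], [[0, 0, 0], [0, 0, 0.001], -1], [[0, 0, 0], [0, 0, 0.001], -1]])

```text
t: 20.27
eef_pos: [416.4, 1.5, 16.9]
tcp_rot: [-3.14, 0.001, 0.028]
ft_force: [-0.7, -0.3, 5.5]
opening: 0.358
grip_force: 29.8
```

Call:
move_arm(plan=[[[0, 0, 0], [0, 0, 0.001], -1], [[0, 0, 0], [0, 0, 0.001], -1], [[0, 0, 0], [0, 0, 0.001], -1]])

```text
t: 20.65
eef_pos: [416.6, 1.6, 16.6]
tcp_rot: [-3.14, -0.0, 0.029]
ft_force: [-2.3, 2.4, 21.9]
opening: 0.355
grip_force: 30.0
```

Contact with the apron is at z≈17. Ease off 1 mm and slide in.

Call:
move_arm(plan=[[[0, 0, 0], [0, 0, -0.001], -1], [[0, 0, 0], [0.008, 0, -0.001], -1], [[0, 0, 0], [0.018, 0, -0.001], -1], [[0, 0, 0], [0.028, 0, -0.001], -1], [[0, 0, 0], [0.036, 0, -0.001], -1]])

```text
t: 21.28
eef_pos: [452.3, 2.7, 16.7]
tcp_rot: [-3.14, 0.003, 0.028]
ft_force: [-5.4, -1.0, 8.8]
opening: 0.356
grip_force: 30.0
```

Call:
move_arm(plan=[[[0, 0, 0], [0.004, 0, 0], -1], [[0, 0, 0], [0.008, 0, 0], -1], [[0, 0, 0], [0.011, 0, 0], -1], [[0, 0, 0], [0.014, 0, 0], -1], [[0, 0, 0], [0.014, 0, 0], -1]])

```text
t: 21.9
eef_pos: [465.9, 3.1, 16.7]
tcp_rot: [-3.14, 0.003, 0.028]
ft_force: [-6.0, -0.1, 7.9]
opening: 0.354
grip_force: 30.0
```

Call:
move_arm(plan=[[[0, 0, 0], [0.003, 0, 0], -1], [[0, 0, 0], [0.006, 0, 0], -1], [[0, 0, 0], [0.009, 0, 0], -1], [[0, 0, 0], [0.012, 0, 0], -1], [[0, 0, 0], [0.012, 0, 0], -1]])

```text
t: 22.52
eef_pos: [476.3, 3.6, 16.6]
tcp_rot: [-3.139, 0.007, 0.029]
ft_force: [-12.2, 1.3, 12.6]
opening: 0.358
grip_force: 30.0
```

```bash
python3 - <<'E'
from h import *
s,P,Rt=pose(); print(s['t'],P.round(1),np.round(s['tcp_rot'],3),s['grip_force'],np.round(s['ft_force'],1))
p=eyes.read_camera("wrist"); t=eyes.read_camera("scene")
a=cv2.resize(p["img"][0:270,80:440],(480,360),interpolation=cv2.INTER_CUBIC); b=cv2.resize(t["img"][170:260,210:310],(320,288),interpolation=cv2.INTER_CUBIC); c=np.zeros((360,800,3),np.uint8); c[:,:480]=a; c[:288,480:]=b
cv2.imwrite("pics/w8.png",c[:,:,::-1])
H=cv2.cvtColor(p["img"],cv2.COLOR_RGB2HSV).astype(int); m=(H[...,0]>45)&(H[...,0]<80)&(H[...,1]>120)&(p["img"].max(2)>60)
m[:, :180]=0; m[:,330:]=0; ys,xs=np.nonzero(m); print("green rows",ys.min() if len(ys) else None,ys.max() if len(ys) else None,len(ys))
for k in (34,40,60,80): print(k,np.round(proj(p,P+Rt.apply([94-k,0,0])+[0,0,-9+3+23*k/80],True),1))
E
```

```text
22.525 [476.3   3.6  16.6] [-3.139  0.007  0.029] 30.003724917769432 [-12.2   1.3  12.6]
green rows 151 177 1696
34 [255.2 127.7]
40 [255.2 138.7]
60 [255.2 176.1]
80 [255.1 214.4]
```

View pics/w8.png

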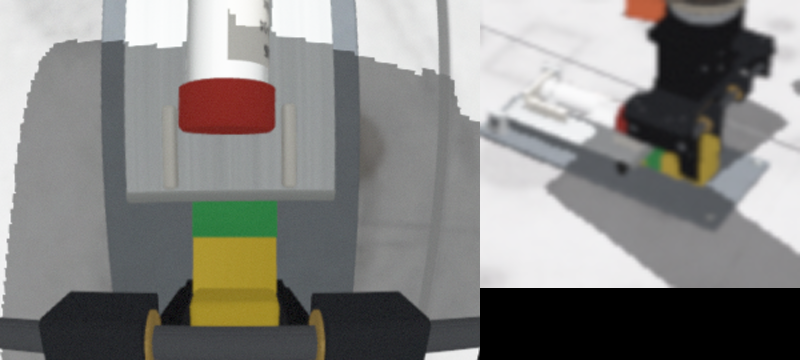

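The lip now covers the ramp and the green band shows from row 151 to 177, so it is lifting, roughly 4 mm. Another 6 mm to the middle of the band.

Call:
move_arm(plan=[[[0, 0, 0], [0.002, 0, 0], -1], [[0, 0, 0], [0.004, 0, 0], -1], [[0, 0, 0], [0.006, 0, 0], -1], [[0, 0, 0], [0.006, 0, 0], -1], [[0, 0, 0], [0.006, 0, 0], -1]])

```text
t: 23.25
eef_pos: [482.1, 3.8, 16.6]
tcp_rot: [-3.139, 0.007, 0.028]
ft_force: [-11.6, -0.3, 13.3]
opening: 0.356
grip_force: 30.0
```

```bash
python3 - <<'E'
from h import *
s,P,Rt=pose(); print(s['t'],P.round(1),np.round(s['tcp_rot'],3),s['grip_force'],np.round(s['ft_force'],1))
p=eyes.read_camera("wrist")
H=cv2.cvtColor(p["img"],cv2.COLOR_RGB2HSV).astype(int); m=(H[...,0]>45)&(H[...,0]<80)&(H[...,1]>120)&(p["img"].max(2)>60)
m[:, :180]=0; m[:,330:]=0; ys,xs=np.nonzero(m); print("green rows",ys.min(),ys.max(),len(ys),xs.min(),xs.max())
for k in (44,48,50,52,56,60): print(k,np.round(proj(p,P+Rt.apply([94-k,0,0])+[0,0,-9+3+23*k/80],True),1))
O=np.array([526,6.,0]); Y=R.from_euler('z',2.4,degrees=True)
for th in (0,.01,.02,.03,.04,.05):
    hinge=np.array([165,0,24]); q=R.from_rotvec([0,th,0]).apply(np.array([0,0,28])-hinge)+hinge
    l,r=[np.array(proj(p,Y.apply(q+[0,y,0])+O,True)).round(1) for y in (42,-42)]; print(th,l,r,"width",round(r[0]-l[0],1))
cv2.imwrite("pics/w9.png",cv2.resize(p["img"][80:220,120:400],(800,400),interpolation=cv2.INTER_CUBIC)[:,:,::-1])
E
```

```text
23.25 [482.1   3.8  16.6] [-3.139  0.007  0.028] 30.004148483276367 [-11.6  -0.3  13.3]
green rows 162 177 979 224 287
44 [255.2 146. ]
48 [255.2 153.4]
50 [255.2 157.2]
52 [255.2 160.9]
56 [255.2 168.5]
60 [255.2 176.1]
0 [177.3 159.9] [329.9 157.9] width 152.6
0.01 [176.5 160.3] [330.7 158.3] width 154.2
0.02 [175.7 160.6] [331.4 158.6] width 155.7
0.03 [174.9 161. ] [332.2 158.9] width 157.3
0.04 [174.1 161.3] [332.9 159.2] width 158.8
0.05 [173.3 161.6] [333.7 159.5] width 160.4
```

View pics/w9.png

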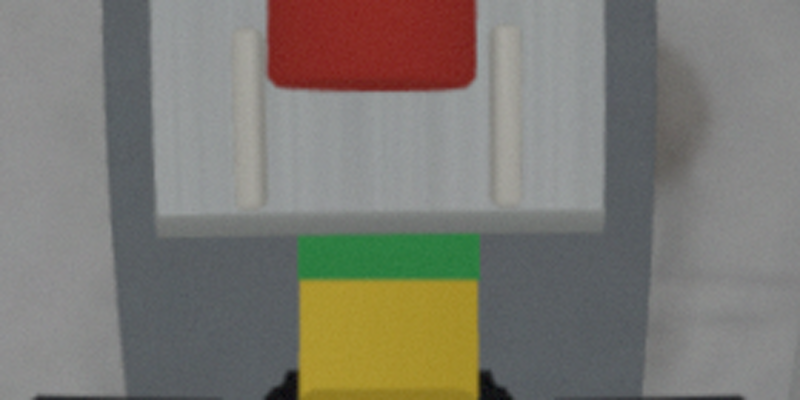

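The lip rides on the green band: the cradle front edge is 156 px wide, so about 0.025 rad, and its front covers the band to about 48 mm. The tube lies centred between the lips and clear of the gripper. Handing in.

```bash
python3 - <<'E'
from cell import env
print(env.job_done())
E
```

```text
the job is handed in; nothing more can be done
None
```

I handed the job in at about 23 s; it returned no verdict. By the last wrist picture, the red-capped tube lies released in the cradle with its cap to the lip. The gripped wedge holds the lip up on its green band, at about 0.025 rad by measurement.

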